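# Set the angle dial of the glass-cutting jig

## Robot

A 7-joint arm with a two-finger parallel gripper is mounted at the origin on the work surface. World frame = base frame: x ahead of the robot, y to its left, z up, the work surface at z = 0. Lengths are in mm, angles in degrees, forces in N, time in s.
With the tool pointing down it reaches from about 400 to 875 mm from the base axis. Payload 4.4 kg.
Tool frame: the origin (TCP) lies midway between the tips of the shut fingers; the grasp point (between the pads) lies bot.grasp_offset behind it (bot.grasp_offset is the distance from the TCP to the grasp point, in mm); z points along the fingers, y is the direction in which the jaws open and shut (so a half turn about z gives the same grasp; the last joint's range is limited). The gripper opens to 85 mm and grips with 20 to 120 N. Pads are 22 mm wide; open, the fingers measure 114 mm over their backs; the gripper's body (76 mm by 85 mm) begins 54 mm behind the grasp point. The pads swing forward as they close: fully open they stand 13 mm farther back than shut.
Start: joints at [-70.061, 36.005, 2.206, 86.941, -1.547, 57.084, -1.146], TCP at [261.338, 595.164, 231.313] pointing down, gripper open.
Joint ranges: [-175.42, 175.42], [-21.48, 121.26], [-71.46, 75.88], [10.55, 141.38], [-63.04, 243.04], [13.31, 113.54], [-168.57, 168.57]. Speed limits (degrees/s): [147.25, 147.25, 180, 180, 180, 180, 180].

## Interface

Orientations are given as [roll, pitch, yaw] about the fixed x, y, z axes, in that order (R = Rz(yaw) Ry(pitch) Rx(roll)).
In Python, from workcell import bot gives the robot as it stands. The module is installed in compiled form; this text tells all that it offers.
- The arm moves only by the shell command python3 -m inch 'ROWS' [FORCE]. ROWS is JSON, a list that holds one entry, the list of rows, each a list of 5 numbers: the shift along the world's x, y, z normalised to -1 to 1, where 1 is 0.5 m, then the turn about the world's z normalised to -1 to 1, where 1 is 2 pi rad, then the opening, from 0 (shut) to 1 (fully open). In form: [[[tx, ty, tz, turn, fingers], ...]]. A call has exactly 8 rows; each row is the pose to reach, as a shift and turn from the pose commanded when the call began, turning the shorter way round; what a row does not reach only later rows make up. A row lasts 1/12 s, in which the tool goes at most 41.7 mm and 7.16 degrees, less where a joint would pass 70% of its speed; a pose out of reach is approached as far as the arm can. A call with a number of a shift or a turn outside -1 to 1 is refused whole. A call with a gripper value outside its range is refused whole. The fingers move at their own pace and stop on an object; FORCE is the grip in N (left out, the last holds). Time passes only in rows, so rows that repeat a pose let the fingers close, or fill a call up. It gives the time, the measured TCP pose, the force and the opening at its end, in the units of the state.
- bot.observe(): the state, without advancing time (a new reading comes with each control period).
- bot.capture(name): name is "side" or "top"; returns a dict with "image" (420x560x3 uint8, blue, green, red), "camera_matrix" (3x3 intrinsics, pixels), "cam_to_world" (4x4, takes a point from camera to world coordinates). Camera axes: x right, y up, looking along -z (the intrinsics and any distortion apply to the point x, -y, -z); pixel columns grow to the right and rows downward; lengths in mm; the calibration is good to about 2 mm. A picture is of the moment at which its call begins. There is no depth.
- bot.close_job(): hands the job in, once; it reports no verdict.
The state is a dict: "clock": time; "joints": joint angles; "qd": joint speeds; "joint_torque": joint torques, N m; "position": TCP position; "tcp_rot": TCP orientation; "wrist_force": force on the tool from outside, world axes, zero at the start; "ft_torque": the same for the moment, N m; "gripper_width": opening from 0.0 (shut) to 1.0 (fully open).
Only numpy, scipy, OpenCV 4.12 (cv2) and the standard library are available. Lean on these libraries where they do the work, as an engineer would, in place of code of your own. Each camera call takes 0.05 s, during which the arm holds its last target. There are 200 camera calls.

## Task

Set the jig for the next cut: turn the round black dial until the yellow index line at its rim lines up with the red setting line on the scale around it. Turn it by pushing the orange stud sideways with closed fingertips or the outside of a finger, never taking the stud between the fingers; leave the jar, spool and foil roll where they stand, then move away and leave the dial at rest.

Things in the scene. Friction and masses are not known exactly. Their poses are not given: they have to be found in the camera images.
- dial_centre (a point): The dial's axis of rotation (vertical), at the height of the dial's flat top face, 25 mm above the bench. The dial is a black disc 152 mm across and 10 mm thick on a fixed square aluminium plate (210 mm square, 14 mm high) that carries a white scale ring (out to 100 mm from the axis) with black lines every 15 degrees. The plate is fixed to the bench; its place and yaw differ from run to run.
- dial_mark (a point): Outer end of the yellow index line (5 mm wide, 38 mm long, radial) painted on the dial's top face; the point lies on the dial's rim, 76 mm from the axis, and turns with the dial.
- target_line (a point): Inner end of the red setting line: a red bar 5 mm wide and 22 mm long, lying radially on the white scale ring and fixed there, its top 24 mm above the bench. The point lies 76 mm from the dial's axis, so the index line is set when dial_mark falls on this point. The bar reaches from about 77 to 100 mm from the axis.
- stud_top (a point): Centre of the top of the finger stud: an upright orange cylinder, 16 mm in diameter, 34 mm tall above the dial's top face (its top is 59 mm above the bench), fixed to the dial 55 mm from the axis, directly opposite the index line. It turns with the dial.
- dial (a joint): Angle of the dial about its vertical axis, rad, growing anticlockwise seen from above; turns between stops at -2.8 and 2.8, zero when the index line lies along the plate's +x direction. At the start it is 0.4 to 2.5 rad anticlockwise of the red line, so it has to be turned clockwise; it can be pushed either way. It turns against a steady drag of about 0.12 N m (about 2 to 3 N at the stud) and stays where it is left.
- jar_mid (a point): Centre of an amber glass flux jar with a white cap, 48 mm in diameter, 65 mm tall, standing loose beside the jig. Leave alone.
- spool_mid (a point): Centre of a grey metal solder spool, 54 mm in diameter, 40 mm tall, standing loose beside the jig. Leave alone.
- foil_mid (a point): Centre of a roll of copper foil lying flat, a ring 60 mm in outer diameter, 36 mm inner, 22 mm tall, loose beside the jig. Leave alone.

How it is judged (in metres and radians):
At the end, for the whole second after the job is handed in: The outer end of the yellow index line is within 6 mm (about 4.5 degrees) of the inner end of the red setting line, and the dial is at rest (slower than 0.02 rad/s) (horizontal distance between dial_mark and target_line below 0.006 m and velocity of joint dial between -0.02 and 0.02 rad/s); the robot touches nothing.
It fails at once if the stud is taken between the fingers (the grasp point comes within 10 mm of the stud's axis, lower than 12 mm above its top) (horizontal distance between the grasp point and stud_top below 0.01 m and z of the grasp point in the frame of stud_top below 0.012 m).
It fails at once if the flux jar is moved from its place (more than 15 mm) or knocked over (distance of jar_mid from where it was at the start of the episode above 0.015 m).
It fails at once if the solder spool is moved from its place (more than 15 mm) or knocked over (distance of spool_mid from where it was at the start of the episode above 0.015 m).
It fails at once if the foil roll is moved from its place (more than 15 mm) or knocked over (distance of foil_mid from where it was at the start of the episode above 0.015 m).
It also fails if it takes over 42 s, if anything falls off the work surface, if the arm or the gripper's body presses on something with over 40 N, if the wrist force passes 120 N, or if a joint passes its speed limit or range.

## Working session

There is one attempt and no reset: what is moved stays moved. The work goes in short steps, Python scripts to look and compute and a shell command to move; the robot and the scene stay as the last step left them, time stands still between calls to the robot, and variables do not carry over. Pictures are saved under pics/ and viewed, about 8 in all and at most 12, crops included, and the job is handed in when it is done.

```bash
mkdir -p pics; cat > h.py <<'E'
import numpy as np, cv2
from workcell import bot
def ray(c,u,v,z):
    K=np.array(c["camera_matrix"]);T=np.array(c["cam_to_world"])
    d=np.linalg.solve(K,[u,v,1.]);d=T[:3,:3]@(d*[1,-1,-1]);o=T[:3,3]
    return o+d*(z-o[2])/d[2]
E
python3 - <<'E'
from h import *
s=bot.observe();print(s["clock"],s["position"],s["tcp_rot"],s["gripper_width"],bot.grasp_offset)
a=bot.capture("top");b=bot.capture("side")
cv2.imwrite("pics/top1.png",a["image"]);cv2.imwrite("pics/side1.png",b["image"])
for c in(a,b):print(np.round(c["cam_to_world"],3).tolist(),c["camera_matrix"],[k for k in c])
E
```

```text
0.0 [261.08429619 594.5852399  230.39594728] [-1.79891113e+02  4.00768796e-03  1.56292679e+02] 1.0010198027247743 18.700000000000003
[[-0.014, 0.998, -0.055, 565.662], [-1.0, -0.013, 0.024, 58.223], [0.024, 0.056, 0.998, 981.57], [0.0, 0.0, 0.0, 1.0]] [[543.70974969   0.         276.90074458]
 [  0.         543.70974969 207.42962697]
 [  0.           0.           1.        ]] ['image', 'camera_matrix', 'cam_to_world']
[[-0.975, 0.183, -0.128, 499.675], [-0.223, -0.75, 0.623, 645.356], [0.019, 0.636, 0.772, 790.635], [0.0, 0.0, 0.0, 1.0]] [[445.26313982   0.         276.47481504]
 [  0.         445.26313982 216.50910187]
 [  0.           0.           1.        ]] ['image', 'camera_matrix', 'cam_to_world']
```

View pics/top1.png

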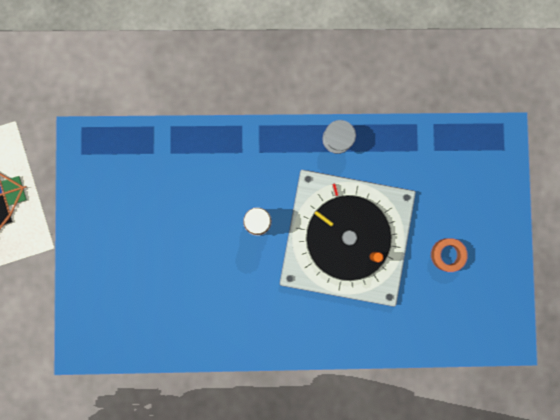

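View pics/side1.png

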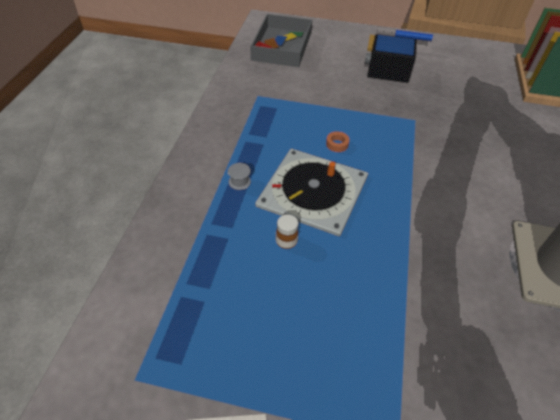

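The top view shows the dial centre at about (349,238), the yellow line from (333,225) to (315,213), the red line at (336,190) and the stud at (377,257). The jar is at (257,221), the spool at (340,136) and the foil at (450,255). The side view agrees. I'll measure by colour masks next.

```bash
cat > m.py <<'E'
from h import *
def cen(m,box):
    x0,y0,x1,y1=box;k=np.zeros_like(m);k[y0:y1,x0:x1]=m[y0:y1,x0:x1]
    n,l,st,c=cv2.connectedComponentsWithStats(k)
    i=1+np.argmax(st[1:,4]);return l==i,c[i],st[i,4]
def radial(c,m,z,C):
    v,u=np.nonzero(m);P=np.array([ray(c,a,b,z)[:2] for a,b in zip(u,v)])-C
    r=np.hypot(*P.T);a=P.mean(0);return np.degrees(np.arctan2(a[1],a[0])),r.min(),r.max()
def measure(box=(270,160,425,310)):
    c=bot.capture("top");im=c["image"];h=cv2.cvtColor(im,cv2.COLOR_BGR2HSV)
    R=lambda lo,hi:cv2.inRange(h,lo,hi)
    # dial centre: black disc contour -> ellipse of hull
    bm,_,_=cen(R((0,0,0),(180,255,45)),box)
    hull=cv2.convexHull(max(cv2.findContours(bm.astype(np.uint8),0,1)[0],key=cv2.contourArea))
    W=np.array([ray(c,*p[0],25)[:2] for p in hull],np.float32)
    A=np.c_[2*W,np.ones(len(W))];q=np.linalg.lstsq(A,(W**2).sum(1),rcond=None)[0];C=q[:2];print("dial C",C,"r",np.sqrt(q[2]+C@C))
    for n,lo,hi,z in(("yellow",(22,130,110),(36,255,255),25),("red",(172,120,80),(180,255,255),24),("stud",(5,180,120),(16,255,255),59)):
        try:
            m,p,a=cen(R(lo,hi),box);print(n,p.round(1),a,"world",ray(c,*p,z).round(1),"ang,rmin,rmax",np.round(radial(c,m,z,C),1))
        except ValueError: print(n,"none")
    return c,C
E
python3 - <<'E'
from m import *
c,C=measure()
for n,u,v,z in(("jar",257,221,65),("spool",340,136,40),("foil",450,255,22),("hub",349,238,25)):print(n,ray(c,u,v,z).round(1))
cv2.imwrite("pics/crop.png",cv2.resize(c["image"][160:310,270:425],None,fx=5*.78,fy=5*.78,interpolation=2))
im=c["image"];print(im[183:197,336].tolist(),im[257,374:381].tolist())
E
```

```text
dial C [564.06521578 -91.08702095] r 73.29161152058629
yellow [323.4 218.2] 85 world [598.5 -47.   25. ] ang,rmin,rmax [52.  36.6 74.3]
red none
stud [376.3 256.7] 102 world [ 530.7 -132.    59. ] ang,rmin,rmax [-129.2   42.9   62.9]
jar [593.9  69.7  65. ]
spool [741.6 -77.2  40. ]
foil [ 530.3 -271.    22. ]
hub [562.9 -91.5  25. ]
[[201, 217, 210], [150, 164, 165], [124, 137, 157], [124, 137, 181], [112, 125, 186], [87, 96, 177], [75, 83, 191], [63, 70, 211], [53, 59, 214], [37, 44, 209], [36, 42, 212], [39, 45, 212], [79, 87, 185], [120, 131, 149]] [[42, 123, 230], [43, 130, 237], [42, 127, 237], [41, 126, 236], [41, 126, 235], [41, 124, 235], [40, 124, 237]]
```

View pics/crop.png

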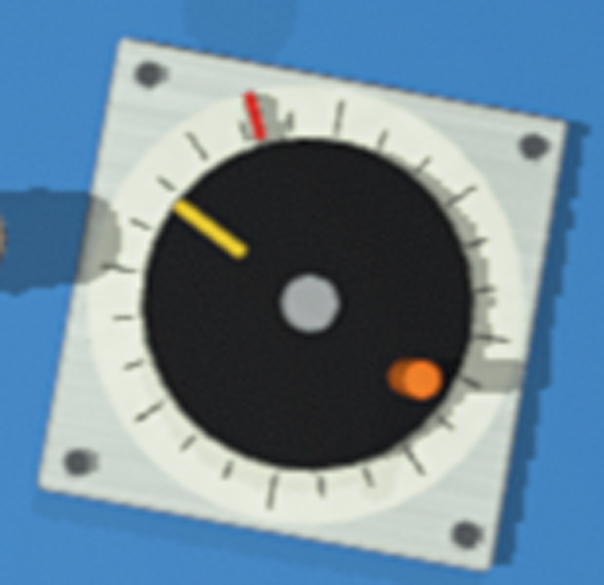

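The crop shows the red line at crop pixel (256,118), the yellow line at (210,230) and the hub at (310,303). That puts the turn at about 37° clockwise. I'll start travelling with the fingers shut and measure red properly in the same step.

```bash
sed -i 's/(172,120,80),(180,255,255)/(0,120,120),(4,255,255)/' m.py
python3 -c "
from m import *
measure()"
python3 -m inch '[[[0.264,-0.666,0,-0.04,0],[0.264,-0.666,0,-0.04,0],[0.264,-0.666,0,-0.04,0],[0.264,-0.666,0,-0.04,0],[0.264,-0.666,0,-0.04,0],[0.264,-0.666,0,-0.04,0],[0.264,-0.666,0,-0.04,0],[0.264,-0.666,0,-0.04,0]]]'
```

```text
dial C [564.06665549 -91.02079282] r 73.28318268717034
yellow [323.4 218.2] 85 world [598.5 -47.   25. ] ang,rmin,rmax [52.  36.6 74.3]
red [335.  189.5] 33 world [649.2 -68.7  24. ] ang,rmin,rmax [14.7 77.6 98.3]
stud [376.3 256.7] 102 world [ 530.7 -132.    59. ] ang,rmin,rmax [-129.1   42.9   63. ]
clock: 0.87
position: [384.4, 283.4, 231.4]
tcp_rot: [180.0, 0.0, 141.9]
wrist_force: [0.8, 0.5, 0.7]
gripper_width: 0.004
```

Dial centre is about (563.5,-91), with yellow at 52.0°, red at 14.7° and the radii as specified. The turn needed is about 37° clockwise. I'll carry on to above (558,-156).

```bash
python3 -m inch '[[[0.24,-0.6,0,0,0],[0.24,-0.6,0,0,0],[0.24,-0.6,0,0,0],[0.24,-0.6,0,0,0],[0.24,-0.6,0,0,0],[0.24,-0.6,0,0,0],[0.24,-0.6,0,0,0],[0.24,-0.6,0,0,0]]]'
python3 -m inch '[[[0.09,-0.236,0,0,0],[0.09,-0.236,0,0,0],[0.09,-0.236,0,0,0],[0.09,-0.236,0,0,0],[0.09,-0.236,-0.1,0,0],[0.09,-0.236,-0.2,0,0],[0.09,-0.236,-0.2,0,0],[0.09,-0.236,-0.2,0,0]]]'
```

```text
clock: 1.53
position: [505.0, -18.7, 231.5]
tcp_rot: [-180.0, 0.1, 141.7]
wrist_force: [0.5, -0.4, -0.4]
gripper_width: -0.004
clock: 2.2
position: [545.7, -131.7, 127.1]
tcp_rot: [-179.8, -0.5, 141.9]
wrist_force: [-0.9, 0.3, 0.4]
gripper_width: -0.001
```

```bash
python3 -m inch '[[[0,0,0,0,0],[0,0,0,0,0],[0,0,0,0,0],[0,0,0,0,0],[0,0,0,0,0],[0,0,0,0,0],[0,0,0,0,0],[0,0,0,0,0]]]'
python3 -c "
from h import *
c=bot.capture('side');cv2.imwrite('pics/s2.png',c['image'][100:280,180:420].repeat(3,0).repeat(3,1))"
```

```text
clock: 2.87
position: [549.3, -132.7, 131.6]
tcp_rot: [180.0, 0.0, 141.9]
wrist_force: [-1.0, -0.6, -0.3]
gripper_width: -0.001
```

View pics/s2.png

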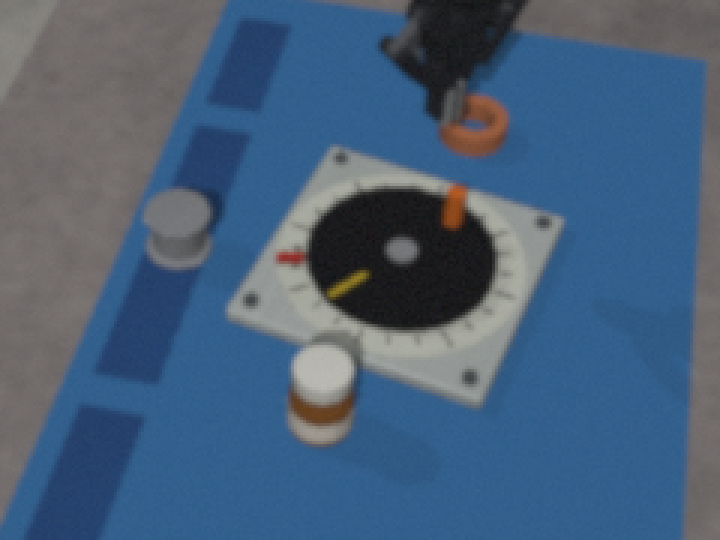

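The hand hovers above the stud's far side and the loose items are undisturbed. It stopped about 23 mm short in y. I'll shift sideways first, then descend.

```bash
python3 -m inch '[[[0.018,-0.046,0,0,0],[0.018,-0.046,0,0,0],[0.018,-0.046,-0.06,0,0],[0.018,-0.046,-0.12,0,0],[0.018,-0.046,-0.17,0,0],[0.018,-0.046,-0.194,0,0],[0.018,-0.046,-0.194,0,0],[0.018,-0.046,-0.194,0,0]]]'
python3 - <<'E'
from h import *
C=np.array([563.5,-91.2])
print("pos",bot.observe()["position"],bot.observe()["wrist_force"])
P0=np.array([558,-156])
for d in (0,10,20,28,34,37):
    for off in (20,):
        t=np.radians(-128-d);r=np.array([np.cos(t),np.sin(t)]);p=np.array([np.sin(t),-np.cos(t)])
        P=C+55*r-off*p;print(d,P.round(1),((P-P0)/500).round(4),"turn",-d/360)
E
```

```text
clock: 3.58
position: [558.1, -155.8, 34.3]
tcp_rot: [-180.0, -0.0, 141.9]
wrist_force: [0.1, 0.1, 0.3]
gripper_width: 0.001
pos [ 558.12110106 -155.7961492    34.30523764] [0.11065571 0.11234852 0.31876099]
0 [ 545.4 -146.9] [-0.0252  0.0183] turn 0.0
10 [ 536.  -142.9] [-0.044   0.0263] turn -0.027777777777777776
20 [ 527.5 -137.3] [-0.0611  0.0374] turn -0.05555555555555555
28 [ 521.4 -131.8] [-0.0732  0.0483] turn -0.07777777777777778
34 [ 517.4 -127.2] [-0.0813  0.0576] turn -0.09444444444444444
37 [ 515.6 -124.8] [-0.0849  0.0625] turn -0.10277777777777777
```

```bash
python3 -m inch '[[[-0.013,0.009,0,0,0],[-0.025,0.018,0,0,0],[-0.035,0.022,0,-0.014,0],[-0.044,0.026,0,-0.028,0],[-0.053,0.032,0,-0.042,0],[-0.061,0.037,0,-0.056,0],[-0.073,0.048,0,-0.078,0],[-0.073,0.048,0,-0.078,0]]]'
python3 - <<'E'
from m import *
c,C=measure();cv2.imwrite("pics/t3.png",c["image"][140:320,250:450].repeat(3,0).repeat(3,1))
E
```

```text
clock: 4.25
position: [521.5, -130.8, 35.7]
tcp_rot: [179.9, 0.0, 113.6]
wrist_force: [0.0, -0.8, 0.8]
gripper_width: -0.004
dial C [558.4867274  -94.26888318] r 76.7539850279635
yellow [335.9 208.4] 87 world [615.5 -69.5  25. ] ang,rmin,rmax [23.5 43.  80.9]
red [334.9 189.2] 32 world [649.7 -68.5  24. ] ang,rmin,rmax [ 15.8  85.5 104.5]
stud [362.  266.8] 65 world [ 514.  -107.2   59. ] ang,rmin,rmax [-163.7   38.9   55.3]
```

View pics/t3.png

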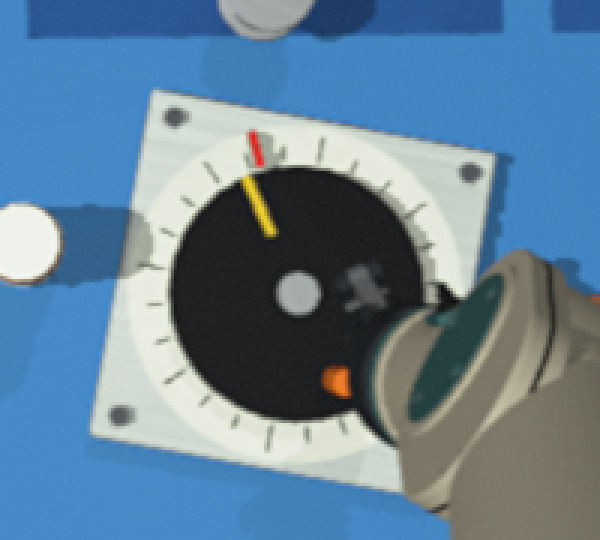

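The picture shows the stud pushed round, with yellow at 22.7° about the fixed centre and red at 14.7°. The hull centre is biased here because the hand covers part of the disc. About 8° is left, so I'll push slowly, then back off along the reverse tangent and lift.

```bash
python3 -m inch '[[[-0.0025,0.003,0,-0.005,0],[-0.005,0.006,0,-0.011,0],[-0.0078,0.009,0,-0.016,0],[-0.0092,0.011,0,-0.019,0],[-0.0104,0.0124,0,-0.022,0],[-0.0104,0.0124,0,-0.022,0],[-0.0104,0.0124,0,-0.022,0],[-0.0104,0.0124,0,-0.022,0]]]'
python3 - <<'E'
from m import *
c,_=measure()
E
```

```text
clock: 4.97
position: [516.4, -125.4, 34.2]
tcp_rot: [-180.0, -0.0, 105.9]
wrist_force: [0.9, -2.1, 0.6]
gripper_width: -0.001
dial C [560.71546704 -92.49482163] r 75.11504560088403
yellow [339.5 207. ] 88 world [617.9 -75.9  25. ] ang,rmin,rmax [16.2 40.8 78.2]
red [334.9 189.3] 33 world [649.4 -68.5  24. ] ang,rmin,rmax [ 15.1  81.7 101.9]
stud [358.2 268. ] 68 world [ 512.1 -100.8   59. ] ang,rmin,rmax [-170.3   42.1   58.6]
```

Yellow is now at 15.7° and red at 14.8°, about 1 mm apart. Time to retreat.

```bash
python3 -m inch '[[[0.006,-0.022,0,0,0],[0.012,-0.045,0,0,0],[0.012,-0.045,0.02,0,0],[0.012,-0.045,0.1,0,0],[0.012,-0.045,0.18,0,0],[0.012,-0.045,0.26,0,0],[0.012,-0.045,0.3,0,0],[0.012,-0.045,0.3,0,0]]]'
python3 -m inch '[[[-0.1,-0.3,0.1,0,0],[-0.1,-0.3,0.1,0,0],[-0.1,-0.3,0.1,0,0],[-0.1,-0.3,0.1,0,0],[-0.1,-0.3,0.1,0,0],[-0.1,-0.3,0.1,0,0],[-0.1,-0.3,0.1,0,0],[-0.1,-0.3,0.1,0,0]]]'
python3 - <<'E'
from m import *
c,C=measure();cv2.imwrite("pics/t4.png",c["image"][110:320,230:480].repeat(3,0).repeat(3,1)[:600])
s=bot.observe();print(s["wrist_force"],s["qd"])
E
```

```text
clock: 5.68
position: [525.1, -149.6, 189.7]
tcp_rot: [179.5, 0.2, 105.8]
wrist_force: [0.4, -0.4, 0.1]
gripper_width: 0.001
clock: 6.35
position: [472.6, -296.2, 233.5]
tcp_rot: [-180.0, -0.1, 106.0]
wrist_force: [0.3, 0.0, -0.4]
gripper_width: -0.0
dial C [564.10985619 -90.98602078] r 73.262011077828
yellow [339.6 207.1] 87 world [617.7 -76.   25. ] ang,rmin,rmax [15.6 37.2 74.6]
red [334.9 189.3] 33 world [649.4 -68.5  24. ] ang,rmin,rmax [14.7 78.  98.2]
stud [360.  268.2] 101 world [ 511.7 -103.9   59. ] ang,rmin,rmax [-166.2   45.7   63.2]
[ 0.05382401 -0.11784278 -0.23987786] [-0.47472541 -0.04556305  0.22692489 -0.17599869  0.15408218 -0.14692674
  0.04737327]
```

View pics/t4.png

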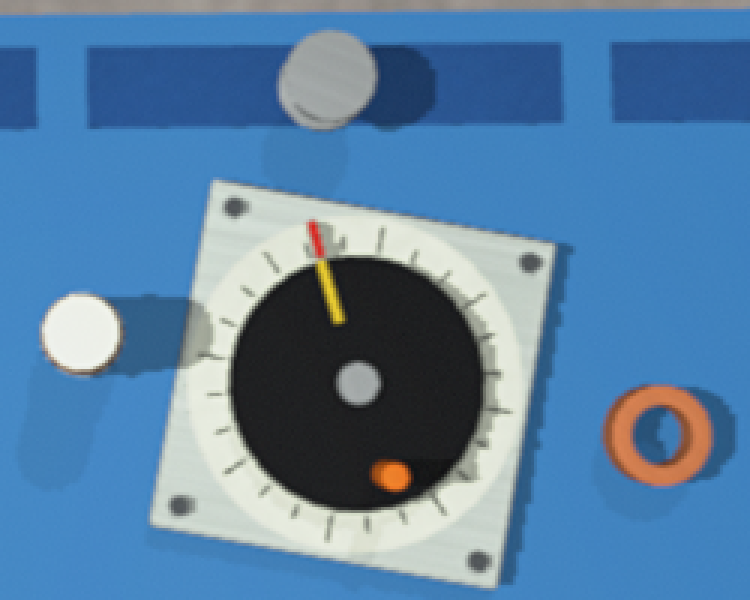

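The yellow line continues the red one at crop pixel (320,260), about 0.9° or 1.2 mm apart. The jar, spool and foil are where they started, and the hand is clear. Handing in.

```bash
python3 -c "
from workcell import bot
print(bot.close_job())"
```

```text
the job is handed in; nothing more can be done
None
```

The dial is set and the job is handed in; no verdict is reported. I pushed the orange stud about 36° clockwise with the closed fingertips, in two slow pushes. Then I backed off, lifted and moved clear, at about 6.4 s on the clock.

- **Alignment:** the last picture puts the yellow line at 15.6° and the red line at 14.7°. That is about 1.2 mm apart at the rim, against the 6 mm limit.
- **Dial at rest:** the angle read 15.7° with the fingers still against the stud and 15.6° after backing off. I did not measure its speed directly.
- **Jar, spool and foil:** they look to be where they started in the last picture, but I did not re-measure them.
- **Contact:** wrist force was near zero after moving away. The arm was still settling slightly when last read.
- **Checks that disagreed:** the measured disc radius came out at 73 mm instead of 76 mm, probably because the colour mask trimmed the disc's edge. The fitted centre shifted by up to 6 mm while the hand covered part of the disc, so I used the centre found earlier for the mid-push angles.

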